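# Turn the slide panel over in the inspection frame and lock it

### The job

The slide panel in the inspection frame hangs tilted with its glass slides facing downward. Take the black barrel handle and turn the panel over, across the top, until it lies level with the slides facing up, then lock it there by turning the clamp knob clockwise as far as it goes. Do not touch the panel or its slides, and leave the jar, the glove box and the spatula as they are.

Things in the scene. Friction and masses are not known exactly. Their poses are not given: they have to be found in the camera images.
- frame: Inspection frame, fixed to the bench: grey base 140 x 310 x 12 mm, two uprights. Origin under the base's middle, z up; y runs along the level turning axis, which passes above the origin, 125 mm above the bench. At y = +125 mm the square clamp block (50 x 44 mm, top 155 mm up) with the knob, at y = -125 mm a round bearing. Its +x side is away from the robot; yaw up to 0.35 rad either way.
- carrier (a joint): Angle (rad) of the carrier, an open aluminium frame 110 x 170 x 12 mm around the panel. 0 = level, slides up, handle towards the frame's +x; 1.57 = upright, handle on top; 3.14 = level, slides down. Starts at 1.9 to 2.8, range -0.6 to 3.2, no stop at level. Stiff hinge (0.15 N m, about 2 N at the handle): stays where left with the knob loose, held fast when tight.
- handle (a point): Centre of the black barrel handle, a cylinder 30 mm in diameter and 36 mm long, lying along the frame's y axis on a 10 mm rod from the middle of one long edge of the carrier, 95 mm from the turning axis; 25 mm of rod is free. The barrel revolves freely on its own axis, so fingers pointing down that grip its two flat ends can follow the whole arc. Starts on the robot's side, ends on the far side.
- slide_face (a point): Middle of the panel's slide side, 6 mm from the turning axis; its z axis points out of that side (up at the end). The panel is a grey plate 86 x 146 x 6 mm filling the carrier, with four glass slides 26 x 76 mm clipped on one side and a cross rib on the plain other side; it is not to be touched.
- lock (a joint): Angle (rad) of the clamp knob, on a vertical axis on the clamp block. Grows clockwise seen from above: 0 = loose, 1.4 = hard stop, fully tight. Starts at 0 to 0.3; begins to bite at about 0.8. Turning takes 0.12 N m, somewhat more once it bites; stays where left.
- lock_grip (a point): Grip point of the clamp knob, on its axis, 188 mm above the bench, at (0, 125 mm) of the frame. The knob is a black bar 64 long, 16 thick, 36 mm high (168 to 204 mm above the bench) over a thin 40 mm disc. The point turns with it: the bar lies along its x axis; grip it across y. At knob angle 0 the bar lies along the frame's x axis.
- jar: Bystander: glass specimen jar with a white cap, 64 mm in diameter, 85 mm high, standing on the bench near the end of the frame without the knob. Origin under its centre.
- glove_box: Bystander: white cardboard glove box 230 x 120 x 75 mm, lying on the bench beside the knob end of the frame, long side about along the frame's x axis, centre some 260 mm from the frame's middle. Origin under its centre.
- spatula: Bystander: steel spatula 200 mm long, lying flat on the bench on the robot's side of the jar. Origin on the bench beneath it.

How it is judged (in metres and radians):
On the way, in this order (a step that is already met when the one before it is completed fails the run):
1. the panel is level, slides up (within 0.08 rad), while the knob is still loose (below 0.7 rad) (value of joint carrier between -0.08 and 0.08 rad and value of joint lock below 0.7 rad), for 0.2 s.
2. the clamp knob is tight (beyond 1.2 rad) with the panel level (value of joint carrier between -0.08 and 0.08 rad and value of joint lock above 1.2 rad), for 0.2 s.
At the end, for the whole second after the job is handed in: The panel is level with its slides up (carrier within 0.08 rad of 0), the clamp knob is turned tight (beyond 1.2 rad), and the jar, glove box and spatula are within 30 mm of where they stood, the jar upright (all of step 2 and distance of each of jar, glove_box, spatula from where it was at the start of the episode below 0.03 m and angle between jar's own z axis and vertical below 0.2 rad); the robot touches nothing.
It fails at once if the fingers or the arm press on the panel or its slides with more than 3 N (contact force between any of the fingers, the arm and carrier_c1 above 3 N).
It fails at once if the jar, glove box or spatula is shifted by more than 30 mm, or the jar tipped (distance of any of jar, glove_box, spatula from where it was at the start of the episode above 0.03 m or angle between jar's own z axis and vertical above 0.2 rad).
It also fails if it takes over 45 s, if anything falls off the work surface, if the arm or the gripper's body presses on something with over 40 N, if the wrist force passes 120 N, or if a joint passes its speed limit or range.

### The arm

A 6-joint arm with a two-finger parallel gripper is mounted at the origin on the work surface. World frame = base frame: x ahead of the robot, y to its left, z up, the work surface at z = 0. Lengths are in m, angles in degrees, forces in N, time in s.
With the tool pointing down it reaches from about 0.375 to 0.9 m from the base axis. Payload 3.1 kg.
Tool frame: the origin (TCP) lies on the centre line of the jaws, within the pads' length; the fingertips stand 25 mm ahead of it and the grasp point (between the pads) lies 6 mm ahead of it; z points along the fingers, y is the line along which they close (so a half turn about z gives the same grasp; the last joint's range is limited). The gripper opens to 87 mm and grips with 3 to 60 N. Pads are 19 mm wide; open, the fingers measure 117 mm over their backs; the gripper's body (75 mm by 190 mm) begins 51 mm behind the grasp point.
Start: joints at [60.476, 30.224, 82.088, -0, 67.689, -10.227], TCP at [0.207, 0.59, 0.248] pointing down, gripper open.
Joint ranges: [-176.69, 176.69], [-43.24, 126.21], [12.49, 139.97], [-82, 262], [0, 151.66], [-163.58, 163.58]. Speed limits (degrees/s): [159.86, 159.86, 180, 180, 180, 180].

### API

Orientations are given as a 3x3 rotation matrix whose columns are the frame's x, y, z axes.
In Python, from rig import bot, cams, models gives the robot as it stands. The module is installed in compiled form; this text tells all that it offers.
- The arm moves only by the shell command python3 -m handwheel 'ROWS' [OPENING]. ROWS is JSON, a list of rows, each a list of 6 numbers: the shift along the world's x, y, z each as a share of 1 m, from -1 to 1, then the turn, a rotation vector about the world's x, y, z each as a share of 2 rad, from -1 to 1. In form: [[dx, dy, dz, wx, wy, wz], ...]. A call has exactly 8 rows; each row is the pose to reach, as a shift and turn from the pose commanded when the call began; what a row does not reach only later rows make up. A row lasts 1/12 s, in which the tool goes at most 41.7 mm and 7.16 degrees, less where a joint would pass 70% of its speed; a pose out of reach is approached as far as the arm can. A call with a number of a shift or a turn outside -1 to 1 is refused whole. A call with a gripper value outside its range is refused whole. OPENING is the opening, from -1 (shut) to 1 (fully open), so that 0 is half open, set as the call begins (- or left out, the last holds). The fingers move at their own pace and stop on an object; the grip force is fixed at half the most. Time passes only in rows, so rows that repeat a pose let the fingers close, or fill a call up. It gives the time, the measured TCP pose, the force, the opening and the grip force at its end, in the units of the state.
- bot.read_state(): the state, without advancing time (a new reading comes with each control period).
- cams.capture(name): name is "scene" or "side" or "wrist"; returns (picture, depth): 480x640x3 uint8, blue, green, red; 480x640 float32, m along the optical axis (not along the pixel's ray), 0 where there is no reading.
- cams.calibration(name): a dict with "mtx" (3x3 intrinsics, pixels), "R" (3x3) and "t" (3): a world point X has camera coordinates R X + t; the wrist camera has in their place "tool_from_camera" (4x4, takes a point from camera to tool coordinates, whose origin is the TCP and whose axes are the flange's). Camera axes: x right, y down, z forward; pixel columns grow to the right and rows downward; lengths in m; the calibration is good to about 2 mm. A picture is of the moment at which its call begins: read the wrist's pose just before it. calibration takes no time and is no camera call.
- bot.hand_in(): hands the job in; it is judged then, once.
Trained networks look in the newest picture that a camera, given by its name, has taken for a name from the list of things; names that differ only in an ending like _2 or _b are one class to them, and where a whole thing is asked for, a point or a joint stands for the part that bears it (a point fixed in the world has none). Each returns a list of dicts, best first, with "conf" (0 to 1); they miss things now and then, are a little off and sometimes report something else, mostly with a low value. They report only what shows in the picture. A call takes as long as a camera call.
- models.spot_in(query, camera): "position" ([column, row] in pixels, amid what is visible of it).
- models.tip_of(query, camera): "position" ([column, row] in pixels: a listed point, or the origin of a listed thing).
The state is a dict: "time_s": time; "joint_positions": joint angles; "qvel": joint speeds; "tau": joint torques, N m; "position": TCP position; "tcp_rot": TCP orientation; "force": force on the tool from outside, world axes, zero at the start; "moment": the same for the moment, N m; "opening": opening from 0.0 (shut) to 1.0 (fully open); "grasp_force": force on a finger pad.
Only numpy, scipy, OpenCV 4.12 (cv2) and the standard library are available. Lean on these libraries where they do the work, as an engineer would, in place of code of your own. Each camera call takes 0.05 s, during which the arm holds its last target. There are 200 camera calls.

## Working session

There is one attempt and no reset: what is moved stays moved. The work goes in short steps, Python scripts to look and compute and a shell command to move; the robot and the scene stay as the last step left them, time stands still between calls to the robot, and variables do not carry over. Pictures are saved under pics/ and viewed, at most 10 in all, crops included, and the job is handed in when it is done.

```bash
mkdir -p pics
cat > h.py <<'E'
import numpy as np, cv2
from rig import bot, cams, models
def world(cam, px, depth, st=None):
    c=cams.calibration(cam); u,v=int(round(px[0])),int(round(px[1]))
    w=depth[max(v-2,0):v+3,max(u-2,0):u+3]; w=w[w>0]
    if len(w)==0: return None
    d=np.median(w); p=d*np.linalg.inv(c["mtx"])@np.array([px[0],px[1],1])
    if "R" in c: return np.array(c["R"]).T@(p-np.array(c["t"]).ravel())
    T=np.array(c["tool_from_camera"]); p=T[:3,:3]@p+T[:3,3]
    return np.array(st["tcp_rot"])@p+np.array(st["position"])
E
python3 - <<'E'
from h import *
np.set_printoptions(precision=4,suppress=True)
for cam in ("scene","side"):
    im,d=cams.capture(cam); cv2.imwrite(f"pics/{cam}0.png",im); np.save(f"{cam}0.npy",d)
    for q in ("handle","lock_grip","frame","slide_face","jar","glove_box","spatula"):
        for r in models.tip_of(q,cam)[:2]:
            print(cam,q,np.round(r["position"],1),round(r["conf"],2),world(cam,r["position"],d))
s=bot.read_state();print(s)
E
```

```text
scene handle [308.7 209.4] 0.59 [0.5444 0.0394 0.2025]
scene lock_grip [328.1 267. ] 0.66 [0.6315 0.1454 0.1851]
scene frame [283.8 308.9] 0.83 [0.607  0.0261 0.011 ]
scene slide_face [285.1 255.6] 0.84 [0.5981 0.0282 0.1311]
scene jar [184.9 264.2] 0.76 [ 0.6345 -0.2086  0.0203]
scene jar [382.2 388.1] 0.2 [0.6978 0.293  0.0738]
scene glove_box [381.4 391.2] 0.61 [0.7032 0.2951 0.0738]
scene spatula [266.3 228. ] 0.77 [ 0.5673 -0.0414  0.1423]
side handle [317.5 208.3] 0.9 [0.5266 0.0472 0.2039]
side lock_grip [246.4 252.9] 0.72 [0.6243 0.1452 0.2012]
side frame [286.1 266.2] 0.69 [0.59   0.0249 0.0119]
side slide_face [282.7 226.8] 0.62 [0.5876 0.0379 0.1432]
side jar [290.5 181.6] 0.61 [ 0.6087 -0.206   0.0249]
side glove_box [231.8 380.8] 0.63 [0.6344 0.2901 0.0756]
side spatula [373.5 203.7] 0.8 [ 0.4171 -0.1737  0.0021]
{'time_s': 0.8, 'joint_positions': array([ 60.4753,  30.2192,  82.0859,   0.001 ,  67.6874, -10.2241]), 'qvel': array([-0.0494,  0.0503,  0.0764,  0.0169, -0.0541, -0.0211]), 'tau': array([ -0.    , -43.9959, -17.6977,   0.0634,   0.0503,  -0.    ]), 'position': array([0.2065, 0.5899, 0.2476]), 'tcp_rot': array([[-0.9438,  0.3305,  0.0001],
       [ 0.3305,  0.9438,  0.0001],
       [-0.    ,  0.0001, -1.    ]]), 'force': array([ 0.5057,  0.1122, -0.2035]), 'moment': array([-0.004 ,  0.0025,  0.0614]), 'grasp_force': 0.0, 'opening': 0.999836552987743}
```

View pics/scene0.png

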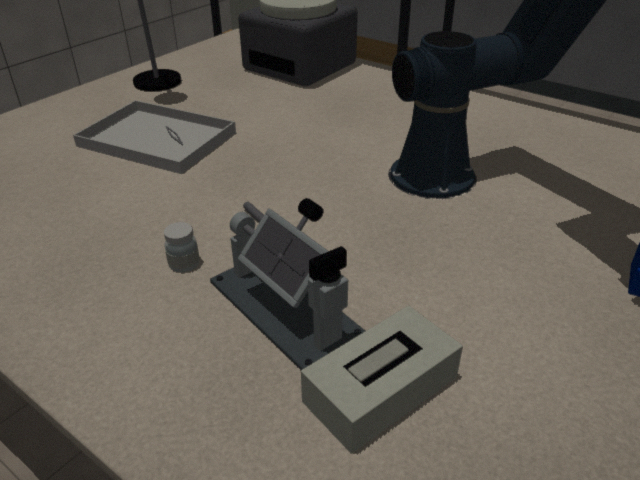

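View pics/side0.png

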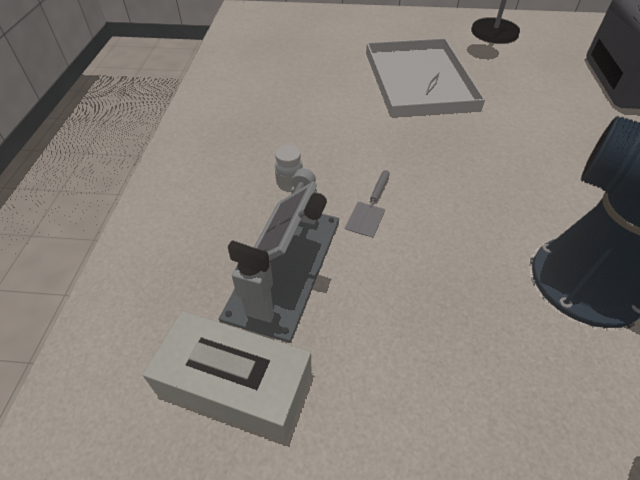

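The scene view shows the handle at (311,209), the knob at (327,265) and the jar at (180,250). The side view shows the handle at (315,206), the knob at (248,255), the spatula at (370,205) and the box at (230,375). Next I'll fit the frame pose from the point clouds.

Run:
```python
from h import *
np.set_printoptions(precision=4,suppress=True)
def cloud(cam):
    c=cams.calibration(cam); d=np.load(f"{cam}0.npy"); v,u=np.nonzero(d>0)
    p=(np.linalg.inv(c["mtx"])@np.stack([u,v,np.ones_like(u)])*d[v,u]).T
    im=cv2.imread(f"pics/{cam}0.png")[v,u]
    return (p-np.array(c["t"]).ravel())@np.array(c["R"]),im
for cam in ("scene","side"):
    P,im=cloud(cam)
    near=(abs(P[:,0]-.6)<.2)&(abs(P[:,1]-.03)<.26)
    b=near&(P[:,2]>.007)&(P[:,2]<.018)&(P[:,1]<.23)&(P[:,1]>-.18)&(im.mean(1)<100)
    print(cam,"base",b.sum(),np.median(P[b,2]),cv2.minAreaRect(P[b,:2].astype(np.float32)))
    dark=(im.max(1)<45)&near
    k=dark&(P[:,2]>.165)&(P[:,2]<.21)&(P[:,1]>.1)
    r=cv2.minAreaRect(P[k,:2].astype(np.float32)); print("knob",k.sum(),P[k].min(0),P[k].max(0),r)
    t=k&(P[:,2]>.198); print(" top",t.sum(),P[t].mean(0),cv2.minAreaRect(P[t,:2].astype(np.float32)))
    h=dark&(P[:,2]>.12)&(P[:,1]<.09)&(P[:,0]<.58)
    print("handle",h.sum(),P[h].min(0),P[h].max(0),P[h].mean(0))
    g=near&(P[:,2]>.07)&(P[:,2]<.08)&(P[:,1]>.2); print("box",cv2.minAreaRect(P[g,:2].astype(np.float32)))
# triangulate
def ray(cam,px):
    c=cams.calibration(cam);R=np.array(c["R"]);return -R.T@np.array(c["t"]).ravel(),R.T@np.linalg.inv(c["mtx"])@np.array([*px,1])
for n,a,b in (("handle",(308.7,209.4),(317.5,208.3)),("lock",(328.1,267),(246.4,252.9)),("slide",(285.1,255.6),(282.7,226.8))):
    (o1,d1),(o2,d2)=ray("scene",a),ray("side",b)
    s,_,_,_=np.linalg.lstsq(np.stack([d1,-d2],1),o2-o1,rcond=None)
    print(n,o1+s[0]*d1,o2+s[1]*d2)
```

```text
scene base 5321 0.01081014183634494 ((0.6143123507499695, 0.0660141259431839), (0.404886394739151, 0.17089040577411652), 70.2936782836914)
knob 946 [0.5953 0.1235 0.1651] [0.6576 0.1596 0.2052] ((0.6280034780502319, 0.14497888088226318), (0.027441663667559624, 0.06373770534992218), 68.29168701171875)
 top 300 [0.6284 0.1406 0.202 ] ((0.6269167065620422, 0.14094513654708862), (0.019142434000968933, 0.0620475634932518), 68.29168701171875)
handle 405 [ 0.5226 -0.0949  0.1204] [0.5797 0.0711 0.2105] [0.5413 0.0328 0.1941]
box ((0.6480948328971863, 0.2449941784143448), (0.2493501603603363, 0.08999351412057877), 0.002995841670781374)
side base 5439 0.011648628444336642 ((0.5587496757507324, -0.015856295824050903), (0.41657257080078125, 0.14593735337257385), 66.99174499511719)
knob 350 [0.593  0.1362 0.1652] [0.6532 0.1584 0.2049] ((0.6229983568191528, 0.14725732803344727), (0.06007583066821098, 0.022213879972696304), 0.72617107629776)
 top 62 [0.6033 0.1494 0.2013] ((0.6102426648139954, 0.14616656303405762), (0.013158457353711128, 0.032051458954811096), 75.77564239501953)
handle 61 [0.516  0.0222 0.181 ] [0.5472 0.0529 0.2032] [0.5331 0.0457 0.1919]
box ((0.6469933986663818, 0.2451031655073166), (0.08990222215652466, 0.24905210733413696), 89.92771911621094)
handle [0.528  0.0262 0.1885] [0.528  0.0293 0.1854]
lock [0.6281 0.1429 0.1817] [0.6278 0.1349 0.1879]
slide [0.5909 0.0218 0.1236] [0.5909 0.0211 0.1242]
```

The frame origin comes out near (0.59, 0.022) with a yaw of about -17°. The handle is near (0.528, 0.027, 0.187) and the knob near (0.627, 0.142), and the sizes agree with the task. I'll move above the frame for a close wrist view.

```bash
python3 -m handwheel '[[0.01,-0.02,0.02,0,0,0],[0.03,-0.05,0.05,0,0,0],[0.05,-0.08,0.08,0,0,0],[0.07,-0.115,0.11,0,0,0],[0.09,-0.15,0.14,0,0,0],[0.11,-0.185,0.16,0,0,0],[0.13,-0.22,0.17,0,0,0],[0.15,-0.255,0.17,0,0,0]]' 1
python3 -m handwheel '[[0.02,-0.035,0,0,0,0],[0.04,-0.07,0,0,0,0],[0.06,-0.105,0,0,0,0],[0.08,-0.14,0,0,0,0],[0.1,-0.175,0,0,0,0],[0.12,-0.21,0,0,0,0],[0.14,-0.24,0,0,0,0],[0.16,-0.27,0,0,0,0]]'
python3 - <<'E'
from h import *
np.set_printoptions(precision=4,suppress=True)
s=bot.read_state(); im,d=cams.capture("wrist"); cv2.imwrite("pics/wrist0.png",im); np.save("wrist0.npy",d)
print(s["position"],s["tcp_rot"],s["joint_positions"])
for q in ("handle","lock_grip","frame","slide_face","jar","spatula"):
    for r in models.tip_of(q,"wrist")[:1]: print(q,np.round(r["position"],1),round(r["conf"],2),world("wrist",r["position"],d,s))
c=cams.calibration("wrist"); v,u=np.nonzero(d>0)
p=(np.linalg.inv(c["mtx"])@np.stack([u,v,np.ones_like(u)])*d[v,u]).T
T=np.array(c["tool_from_camera"]);P=(p@T[:3,:3].T+T[:3,3])@np.array(s["tcp_rot"]).T+s["position"]
g=im[v,u]; np.savez("wc0.npz",P=P,g=g,u=u,v=v)
k=(P[:,2]>.196)&(P[:,2]<.212)&(P[:,1]>.09)&(g.max(1)<60)
if k.sum()>20: print("knobtop",k.sum(),P[k].mean(0),cv2.minAreaRect(P[k,:2].astype(np.float32)))
E
```

```text
time_s: 1.47
position: [0.3442, 0.3576, 0.4163]
tcp_rot: [[-0.944, 0.329, 0.005], [0.329, 0.944, 0.003], [-0.003, 0.005, -1.0]]
force: [0.6, -0.4, 0.6]
opening: 1.0
grasp_force: 0.0
time_s: 2.13
position: [0.5037, 0.0863, 0.4136]
tcp_rot: [[-0.944, 0.331, 0.001], [0.331, 0.944, 0.0], [-0.0, 0.0, -1.0]]
force: [0.9, 1.0, -0.5]
opening: 1.002
grasp_force: 0.0
[0.5037 0.0863 0.4136] [[-0.9435  0.3313  0.0006]
 [ 0.3313  0.9435  0.0002]
 [-0.0005  0.0003 -1.    ]] [ -2.8239  11.9184  84.2393   0.0113  83.8112 -73.4804]
handle [156.9 316.9] 0.7 [ 0.5979 -0.211   0.0494]
lock_grip [404.7 301.4] 0.85 [0.6156 0.1398 0.2036]
frame [298.6 258.9] 0.71 [0.5414 0.0484 0.1833]
slide_face [289.9 288.5] 0.91 [0.5848 0.0187 0.1449]
jar [158.  317.5] 0.71 [ 0.5991 -0.2092  0.0505]
spatula [136.4 194.2] 0.69 [ 0.4188 -0.1753  0.0075]
knobtop 651 [0.6164 0.1393 0.2025] ((0.6183483600616455, 0.1392158418893814), (0.01465228945016861, 0.053698502480983734), 73.59539794921875)
```

View pics/wrist0.png

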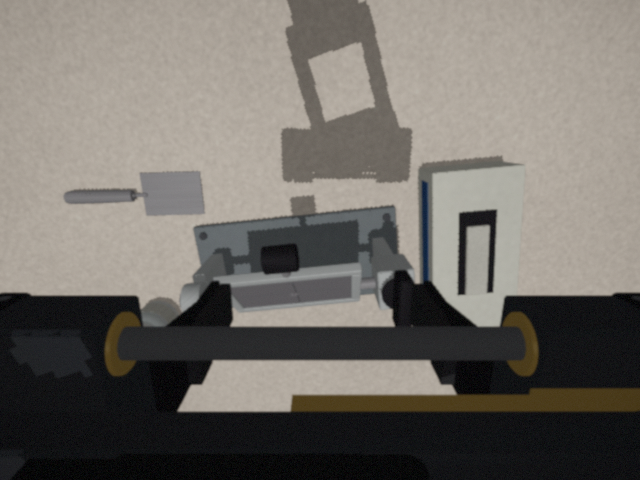

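The wrist view shows the barrel at (280,259), the near base edge running from (195,227) to (395,207), and the knob partly behind a finger at (400,295). I'll get the yaw from the base edge and the handle from its cloud.

Run:
```python
from h import *
np.set_printoptions(precision=4,suppress=True)
z=np.load("wc0.npz");P,g,u,v=[z[k] for k in("P","g","u","v")]
# base near edge: per column first row where height > 6mm
E=[]
for c in range(205,390,3):
    m=(u==c)&(v>190)&(v<240)&(P[:,2]>.006)&(P[:,2]<.016)&(g.max(1)<140)
    if m.any():
        i=np.nonzero(m)[0]; E.append(P[i[np.argmin(v[i])]])
E=np.array(E,np.float32); vx,vy,x0,y0=cv2.fitLine(E[:,:2],cv2.DIST_HUBER,0,.001,.001).ravel()
if vy<0: vx,vy=-vx,-vy
print("ydir",vx,vy,"yaw deg",np.degrees(np.arctan2(-vx,vy)),"z",np.median(E[:,2]),"ends",E[0],E[-1])
ex=np.array([vy,-vx]);ey=np.array([vx,vy]); print("edge x-offset",ex@[x0,y0],"origin x along ex",ex@[x0,y0]+.07)
h=(u>250)&(u<310)&(v>238)&(v<280)&(g.max(1)<45)&(P[:,2]>.15)
Q=P[h]; print("handle",h.sum(),Q.min(0),Q.max(0)," along ey",np.percentile(Q[:,:2]@ey,[1,99])," ex",np.percentile(Q[:,:2]@ex,[1,99]),"top",np.percentile(Q[:,2],[50,99]))
print("knob ex,ey",ex@[.6275,.142],ey@[.6275,.142])
m=(P[:,2]>.006)&(P[:,2]<.016)&(g.max(1)<140)&(u>180)&(u<400)&(v>200)&(v<262)
print("base ey extent",np.percentile(P[m][:,:2]@ey,[.2,99.8]))
```

```text
ydir 0.23095444 0.9729646 yaw deg -13.35327 z 0.008776798 ends [ 0.4957 -0.0979  0.0088] [0.5605 0.174  0.0066]
edge x-offset 0.50526917 origin x along ex 0.57526916
handle 1008 [0.5136 0.0146 0.1827] [0.5458 0.0531 0.2102]  along ey [0.1373 0.1725]  ex [0.4947 0.5204] top [0.2058 0.2093]
knob ex,ey 0.5777397467195987 0.2830848811715841
base ey extent [0.0013 0.3084]
```

Yaw is -13.4°, the axis is at (0.596, 0.018), and the handle centre is (0.533, 0.033, 0.194), which puts the carrier at about 2.33 rad. I'll descend to a standoff above the handle.

```bash
python3 -m handwheel '[[0.004,-0.008,-0.03,0,0,0.013],[0.008,-0.016,-0.06,0,0,0.026],[0.012,-0.024,-0.09,0,0,0.04],[0.0165,-0.032,-0.12,0,0,0.052],[0.0165,-0.032,-0.145,0,0,0.052],[0.0165,-0.032,-0.158,0,0,0.052],[0.0165,-0.032,-0.158,0,0,0.052],[0.0165,-0.032,-0.158,0,0,0.052]]'
python3 - <<'E'
from h import *
np.set_printoptions(precision=4,suppress=True)
s=bot.read_state(); im,d=cams.capture("wrist"); cv2.imwrite("pics/wrist1.png",im)
print(s["position"],s["tcp_rot"],s["qvel"])
c=cams.calibration("wrist"); v,u=np.nonzero(d>0)
p=(np.linalg.inv(c["mtx"])@np.stack([u,v,np.ones_like(u)])*d[v,u]).T
T=np.array(c["tool_from_camera"]);P=(p@T[:3,:3].T+T[:3,3])@np.array(s["tcp_rot"]).T+s["position"]
g=im[v,u]
R=np.array(s["tcp_rot"]);ey=R[:2,1];ex=np.array([ey[1],-ey[0]])
h=(g.max(1)<50)&(P[:,2]>.17)&(P[:,2]<.215)&(abs(P[:,0]-.533)<.04)&(abs(P[:,1]-.033)<.04)
Q=P[h];print(h.sum(),u[h].mean(),v[h].mean(),np.percentile(Q[:,:2]@ey,[1,50,99]),ey@s["position"][:2],np.percentile(Q[:,:2]@ex,[1,99]),ex@s["position"][:2],np.percentile(Q[:,2],99),ex,ey)
E
```

```text
time_s: 3.15
position: [0.519, 0.0575, 0.2552]
tcp_rot: [[-0.973, 0.229, -0.001], [0.229, 0.973, 0.0], [0.001, -0.0, -1.0]]
force: [0.4, 0.9, 0.5]
opening: 1.002
grasp_force: 0.0
[0.519  0.0575 0.2552] [[-0.9735  0.2289 -0.0012]
 [ 0.2289  0.9735  0.0003]
 [ 0.0013 -0.     -1.    ]] [-0.2531 -1.5627 -2.128   0.0709 -0.0392 -0.1176]
2944 282.3502038043478 301.97690217391306 [0.1361 0.1535 0.1708] 0.17474545439896044 [0.495  0.5176] 0.492086008237452 0.2091055246920032 [ 0.9735 -0.2289] [0.2289 0.9735]
```

View pics/wrist1.png

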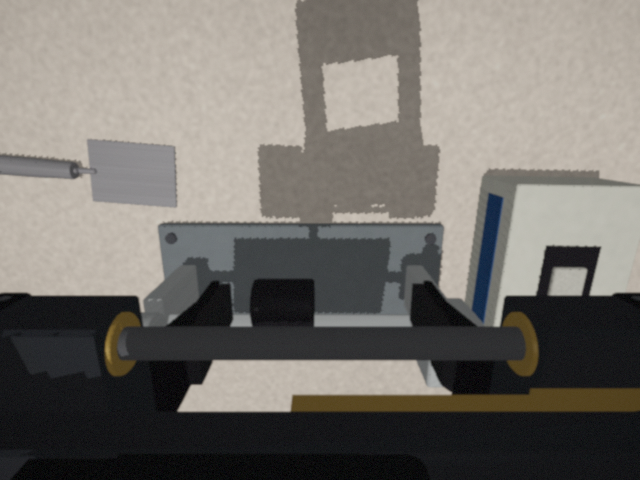

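The barrel shows at (282,302) and the base edge is level in the picture, so the yaw is good. I need to shift by (+0.013, -0.0245), go down 55 mm, then close.

```bash
python3 -m handwheel '[[0.006,-0.012,0,0,0,0],[0.013,-0.0245,0,0,0,0],[0.013,-0.0245,-0.01,0,0,0],[0.013,-0.0245,-0.025,0,0,0],[0.013,-0.0245,-0.04,0,0,0],[0.013,-0.0245,-0.055,0,0,0],[0.013,-0.0245,-0.055,0,0,0],[0.013,-0.0245,-0.055,0,0,0]]'
python3 -m handwheel '[[0,0,0,0,0,0],[0,0,0,0,0,0],[0,0,0,0,0,0],[0,0,0,0,0,0],[0,0,0,0,0,0],[0,0,0,0,0,0],[0,0,0,0,0,0],[0,0,0,0,0,0]]' -1
```

```text
time_s: 3.87
position: [0.5324, 0.0314, 0.1997]
tcp_rot: [[-0.973, 0.232, -0.002], [0.232, 0.973, 0.0], [0.002, -0.0, -1.0]]
force: [0.4, -0.4, 0.2]
opening: 0.998
grasp_force: 0.0
time_s: 4.53
position: [0.5326, 0.0318, 0.2004]
tcp_rot: [[-0.973, 0.231, 0.0], [0.231, 0.973, -0.0], [-0.0, -0.0, -1.0]]
force: [0.5, 0.3, -0.5]
opening: 0.476
grasp_force: 0.0
```

```bash
python3 -m handwheel '[[0,0,0,0,0,0],[0,0,0,0,0,0],[0,0,0,0,0,0],[0,0,0,0,0,0],[0,0,0,0,0,0],[0,0,0,0,0,0],[0,0,0,0,0,0],[0,0,0,0,0,0]]' -1
python3 - <<'E'
import numpy as np
a=np.linspace(2.33,0,25); ex=np.array([.973,-.231]); 
p=np.c_[np.outer(.095*np.cos(a),ex),.095*np.sin(a)]
for k in range(3): print(a[8*k+8].round(3),(p[8*k+1:8*k+9]-p[8*k]).round(4).tolist())
E
```

```text
time_s: 5.2
position: [0.5325, 0.0315, 0.2004]
tcp_rot: [[-0.973, 0.23, -0.0], [0.23, 0.973, -0.001], [0.0, -0.001, -1.0]]
force: [-0.6, -3.6, 0.0]
opening: 0.413
grasp_force: 30.0
1.553 [[0.0068, -0.0016, 0.006], [0.0141, -0.0034, 0.0113], [0.0219, -0.0052, 0.0159], [0.0301, -0.0072, 0.0196], [0.0386, -0.0092, 0.0226], [0.0474, -0.0112, 0.0246], [0.0563, -0.0134, 0.0258], [0.0652, -0.0155, 0.0261]]
0.777 [[0.009, -0.0021, -0.0006], [0.0178, -0.0042, -0.0021], [0.0265, -0.0063, -0.0045], [0.0349, -0.0083, -0.0077], [0.0429, -0.0102, -0.0117], [0.0506, -0.012, -0.0166], [0.0577, -0.0137, -0.0221], [0.0643, -0.0153, -0.0284]]
0.0 [[0.006, -0.0014, -0.0069], [0.0113, -0.0027, -0.0143], [0.0158, -0.0038, -0.0223], [0.0196, -0.0047, -0.0306], [0.0226, -0.0054, -0.0393], [0.0248, -0.0059, -0.0483], [0.0261, -0.0062, -0.0574], [0.0265, -0.0063, -0.0666]]
```

Gripped: the opening reads 36 mm at 30 N. Now the first third of the arc.

```bash
python3 -m handwheel '[[0.007,-0.0015,0.006,0,0,0],[0.014,-0.0035,0.0115,0,0,0],[0.022,-0.005,0.016,0,0,0],[0.030,-0.007,0.0195,0,0,0],[0.0385,-0.009,0.0225,0,0,0],[0.0475,-0.011,0.0245,0,0,0],[0.0565,-0.0135,0.026,0,0,0],[0.065,-0.0155,0.026,0,0,0]]'
```

```text
time_s: 5.87
position: [0.5983, 0.0159, 0.2265]
tcp_rot: [[-0.973, 0.231, -0.001], [0.231, 0.973, -0.0], [0.001, -0.0, -1.0]]
force: [-3.0, -3.9, -2.4]
opening: 0.409
grasp_force: 30.0
```

```bash
python3 -m handwheel '[[0.009,-0.002,-0.0005,0,0,0],[0.018,-0.004,-0.002,0,0,0],[0.0265,-0.0065,-0.0045,0,0,0],[0.035,-0.0085,-0.0075,0,0,0],[0.043,-0.010,-0.0115,0,0,0],[0.0505,-0.012,-0.0165,0,0,0],[0.0575,-0.0135,-0.022,0,0,0],[0.0645,-0.0155,-0.0285,0,0,0]]'
python3 -m handwheel '[[0.006,-0.0015,-0.007,0,0,0],[0.0115,-0.0025,-0.0145,0,0,0],[0.016,-0.004,-0.0225,0,0,0],[0.0195,-0.0045,-0.0305,0,0,0],[0.0225,-0.0055,-0.0395,0,0,0],[0.025,-0.006,-0.0485,0,0,0],[0.026,-0.006,-0.0575,0,0,0],[0.0265,-0.0065,-0.0665,0,0,0]]'
python3 -m handwheel '[[0,0,0,0,0,0],[0,0,0,0,0,0],[0,0,0,0,0,0],[0,0,0,0,0,0],[0,0,0,0,0,0],[0,0,0,0,0,0],[0,0,0,0,0,0],[0,0,0,0,0,0]]'
python3 - <<'E'
from h import *
np.set_printoptions(precision=4,suppress=True)
for cam in ("scene","side"):
    im,d=cams.capture(cam); cv2.imwrite(f"pics/{cam}1.png",im)
    c=cams.calibration(cam); v,u=np.nonzero(d>0)
    p=(np.linalg.inv(c["mtx"])@np.stack([u,v,np.ones_like(u)])*d[v,u]).T
    P=(p-np.array(c["t"]).ravel())@np.array(c["R"])
    ex=np.array([.973,-.231]);ey=np.array([.231,.973]);o=np.array([.5955,.0165])
    X=(P[:,:2]-o)@ex;Y=(P[:,:2]-o)@ey
    m=(abs(X)<.053)&(abs(Y)<.08)&(P[:,2]>.09)&(P[:,2]<.16)
    A=np.c_[X[m],Y[m],np.ones(m.sum())];z=P[m,2];w=np.ones(m.sum(),bool)
    for _ in range(6):
        k,*_r=np.linalg.lstsq(A[w],z[w],rcond=None); w=abs(A@k-z)<.004
    print(cam,m.sum(),w.sum(),k,"angle",np.arctan(k[0]))
E
```

```text
time_s: 6.53
position: [0.6627, 0.0006, 0.1977]
tcp_rot: [[-0.973, 0.231, -0.0], [0.231, 0.973, 0.0], [0.0, -0.0, -1.0]]
force: [-4.5, -3.0, -0.4]
opening: 0.41
grasp_force: 30.0
time_s: 7.2
position: [0.6888, -0.0056, 0.1306]
tcp_rot: [[-0.973, 0.231, -0.0], [0.231, 0.973, 0.0], [0.0, 0.0, -1.0]]
force: [-4.1, -1.8, 1.1]
opening: 0.41
grasp_force: 30.0
time_s: 7.87
position: [0.6887, -0.0056, 0.1317]
tcp_rot: [[-0.973, 0.231, 0.0], [0.231, 0.973, 0.0], [-0.0, 0.0, -1.0]]
force: [-2.6, -2.8, -0.9]
opening: 0.41
grasp_force: 30.0
scene 1982 1956 [-0.0066  0.0019  0.1288] angle -0.00662658061554005
side 3739 3714 [-0.0031  0.0008  0.1297] angle -0.0030543608528439525
```

The carrier is level to within 0.01 rad in both cameras. Release, rise, and look at the knob.

```bash
python3 -m handwheel '[[0,0,0,0,0,0],[0,0,0,0,0,0],[0,0,0,0,0,0],[0,0,0,0,0,0],[0,0,0,0,0,0],[0,0,0,0,0,0],[0,0,0,0,0,0],[0,0,0,0,0,0]]' 1
python3 -m handwheel '[[0,0,0.01,0,0,0],[0,0,0.03,0,0,0],[0,0,0.06,0,0,0],[0,0,0.095,0,0,0],[0,0,0.13,0,0,0],[0,0,0.165,0,0,0],[0,0,0.19,0,0,0],[0,0,0.2,0,0,0]]'
python3 -m handwheel '[[0,0.02,0,0,0,0],[0,0.04,0,0,0,0],[0,0.06,0,0,0,0],[0,0.08,0,0,0,0],[0,0.1,0,0,0,0],[0,0.12,0,0,0,0],[0,0.12,0,0,0,0],[0,0.12,0,0,0,0]]'
python3 - <<'E'
from h import *
np.set_printoptions(precision=4,suppress=True)
s=bot.read_state(); im,d=cams.capture("wrist"); cv2.imwrite("pics/wrist2.png",im)
print(s["position"],s["qvel"],s["joint_positions"])
for r in models.tip_of("lock_grip","wrist")[:1]: print(np.round(r["position"],1),r["conf"],world("wrist",r["position"],d,s))
c=cams.calibration("wrist"); v,u=np.nonzero(d>0)
p=(np.linalg.inv(c["mtx"])@np.stack([u,v,np.ones_like(u)])*d[v,u]).T
T=np.array(c["tool_from_camera"]);P=(p@T[:3,:3].T+T[:3,3])@np.array(s["tcp_rot"]).T+s["position"]
g=im[v,u]
k=(P[:,2]>.194)&(P[:,2]<.212)&(g.max(1)<60)&(np.hypot(P[:,0]-.625,P[:,1]-.14)<.05)
print("knobtop",k.sum(),P[k].mean(0),cv2.minAreaRect(P[k,:2].astype(np.float32)))
o=np.array([.5955,.0165]);X=(P[:,:2]-o)@[.973,-.231];Y=(P[:,:2]-o)@[.231,.973]
m=(abs(X)<.05)&(abs(Y)<.08)&(abs(P[:,2]-.13)<.03)
A=np.c_[X[m],Y[m],np.ones(m.sum())];z=P[m,2];w=np.ones(m.sum(),bool)
for _ in range(6): q,*_r=np.linalg.lstsq(A[w],z[w],rcond=None); w=abs(A@q-z)<.004
print("panel",m.sum(),w.sum(),q)
E
```

```text
time_s: 8.63
position: [0.6886, -0.0056, 0.1313]
tcp_rot: [[-0.973, 0.231, 0.0], [0.231, 0.973, 0.0], [-0.0, 0.0, -1.0]]
force: [-0.1, 0.0, 0.5]
opening: 0.927
grasp_force: 0.0
time_s: 9.3
position: [0.6904, -0.0059, 0.3378]
tcp_rot: [[-0.973, 0.231, 0.01], [0.231, 0.973, -0.002], [-0.01, 0.001, -1.0]]
force: [0.5, -0.1, 1.1]
opening: 1.003
grasp_force: 0.0
time_s: 9.97
position: [0.688, 0.1152, 0.3304]
tcp_rot: [[-0.973, 0.229, -0.002], [0.229, 0.973, -0.0], [0.002, -0.001, -1.0]]
force: [-0.2, 0.7, -0.0]
opening: 1.0
grasp_force: 0.0
[0.688  0.1152 0.3304] [-1.878  -0.2662 -0.0765 -0.7042 -0.1387 -0.0542] [  0.3609  32.2869  64.6325  -0.0275  83.1867 -76.414 ]
[333.1 149.2] 0.96 [0.6231 0.1395 0.2033]
knobtop 2005 [0.6232 0.1391 0.2029] ((0.6240723729133606, 0.13899610936641693), (0.01602242887020111, 0.06398103386163712), 71.70819091796875)
panel 20693 20671 [-0.0003 -0.0009  0.1295]
```

View pics/wrist2.png

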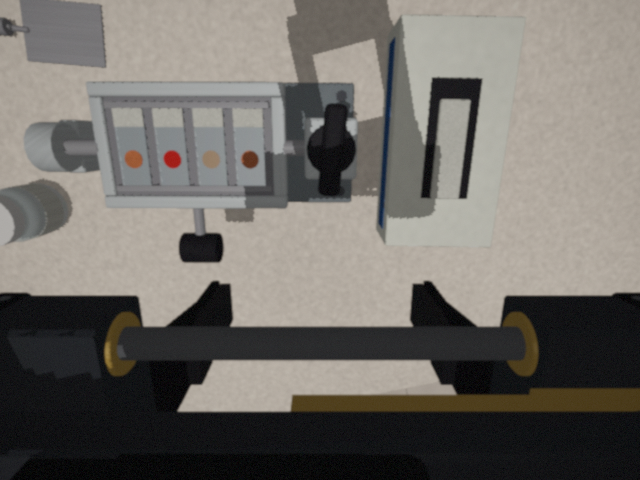

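The panel lies level with its slides up. The knob is at (334,150), world (0.624, 0.139), with its bar at -18.3°, so the knob angle is about 0.09. I'll align over it, descend and grip.

```bash
python3 -m handwheel '[[-0.02,0.008,-0.01,0,0,-0.015],[-0.045,0.016,-0.02,0,0,-0.03],[-0.065,0.0245,-0.03,0,0,-0.044],[-0.065,0.0245,-0.06,0,0,-0.044],[-0.065,0.0245,-0.09,0,0,-0.044],[-0.065,0.0245,-0.115,0,0,-0.044],[-0.065,0.0245,-0.132,0,0,-0.044],[-0.065,0.0245,-0.132,0,0,-0.044]]'
python3 -m handwheel '[[0,0,0,0,0,0],[0,0,0,0,0,0],[0,0,0,0,0,0],[0,0,0,0,0,0],[0,0,0,0,0,0],[0,0,0,0,0,0],[0,0,0,0,0,0],[0,0,0,0,0,0]]' -1
python3 -m handwheel '[[0,0,0,0,0,0],[0,0,0,0,0,0],[0,0,0,0,0,0],[0,0,0,0,0,0],[0,0,0,0,0,0],[0,0,0,0,0,0],[0,0,0,0,0,0],[0,0,0,0,0,0]]'
```

```text
time_s: 10.73
position: [0.6208, 0.1372, 0.1949]
tcp_rot: [[-0.948, 0.317, -0.009], [0.317, 0.948, -0.001], [0.008, -0.004, -1.0]]
force: [-0.3, 0.1, -0.0]
opening: 0.996
grasp_force: 0.0
time_s: 11.4
position: [0.6236, 0.1389, 0.1996]
tcp_rot: [[-0.949, 0.315, 0.0], [0.315, 0.949, 0.0], [-0.0, 0.0, -1.0]]
force: [-0.4, -0.3, 1.1]
opening: 0.476
grasp_force: 0.0
time_s: 12.07
position: [0.6234, 0.1385, 0.1993]
tcp_rot: [[-0.949, 0.315, -0.0], [0.315, 0.949, -0.001], [0.0, -0.001, -1.0]]
force: [-0.2, -1.1, 1.0]
opening: 0.18
grasp_force: 30.0
```

```bash
python3 -m handwheel '[[0,0,0,0,0,-0.02],[0,0,0,0,0,-0.06],[0,0,0,0,0,-0.1],[0,0,0,0,0,-0.14],[0,0,0,0,0,-0.18],[0,0,0,0,0,-0.22],[0,0,0,0,0,-0.26],[0,0,0,0,0,-0.3]]'
python3 -m handwheel '[[0,0,0,0,0,-0.04],[0,0,0,0,0,-0.08],[0,0,0,0,0,-0.12],[0,0,0,0,0,-0.16],[0,0,0,0,0,-0.2],[0,0,0,0,0,-0.24],[0,0,0,0,0,-0.28],[0,0,0,0,0,-0.32]]'
python3 -m handwheel '[[0,0,0,0,0,-0.02],[0,0,0,0,0,-0.035],[0,0,0,0,0,-0.035],[0,0,0,0,0,-0.035],[0,0,0,0,0,-0.035],[0,0,0,0,0,-0.035],[0,0,0,0,0,-0.035],[0,0,0,0,0,-0.035]]'
python3 -c "
from rig import bot;s=bot.read_state();print(s['moment'],s['joint_positions'])"
```

```text
time_s: 12.73
position: [0.6238, 0.1389, 0.1993]
tcp_rot: [[-0.602, 0.798, 0.0], [0.798, 0.602, 0.0], [-0.0, 0.0, -1.0]]
force: [0.3, -0.7, -0.5]
opening: 0.18
grasp_force: 30.0
time_s: 13.4
position: [0.6244, 0.1391, 0.1993]
tcp_rot: [[-0.007, 1.0, 0.002], [1.0, 0.007, 0.001], [0.001, 0.002, -1.0]]
force: [1.0, -0.2, -1.2]
opening: 0.18
grasp_force: 30.0
time_s: 14.07
position: [0.6244, 0.1391, 0.1993]
tcp_rot: [[0.06, 0.998, 0.002], [0.998, -0.06, 0.001], [0.001, 0.002, -1.0]]
force: [4.9, 1.4, -3.8]
opening: 0.181
grasp_force: 30.0
[ 0.15820951 -0.71160906 -0.09206754] [2.54822944e+00 3.44077967e+01 8.26017319e+01 3.61862574e-02
 6.28782032e+01 5.97446209e+00]
```

The tool has turned 75° clockwise, which puts the knob at about 1.4 rad, its stop. Release, rise and verify.

```bash
python3 -m handwheel '[[0,0,0,0,0,0],[0,0,0,0,0,0],[0,0,0,0,0,0],[0,0,0,0,0,0],[0,0,0,0,0,0],[0,0,0,0,0,0],[0,0,0,0,0,0],[0,0,0,0,0,0]]' 1
python3 -m handwheel '[[0,0,0.01,0,0,0],[0,0,0.03,0,0,0],[0,0,0.06,0,0,0],[0,0,0.095,0,0,0],[0,0,0.13,0,0,0],[0,0,0.16,0,0,0],[0,0,0.18,0,0,0],[0,0,0.18,0,0,0]]'
python3 -m handwheel '[[-0.02,0.02,0,0,0,0],[-0.04,0.04,0,0,0,0],[-0.06,0.06,0,0,0,0],[-0.08,0.08,0,0,0,0],[-0.1,0.1,0,0,0,0],[-0.12,0.12,0,0,0,0],[-0.12,0.12,0,0,0,0],[-0.12,0.12,0,0,0,0]]'
python3 - <<'E'
from h import *
np.set_printoptions(precision=4,suppress=True)
for cam in ("scene","side"):
    im,d=cams.capture(cam); cv2.imwrite(f"pics/{cam}2.png",im)
    c=cams.calibration(cam); v,u=np.nonzero(d>0)
    p=(np.linalg.inv(c["mtx"])@np.stack([u,v,np.ones_like(u)])*d[v,u]).T
    P=(p-np.array(c["t"]).ravel())@np.array(c["R"]); g=im[v,u]
    X=(P[:,:2]-[.5955,.0165])@[.973,-.231];Y=(P[:,:2]-[.5955,.0165])@[.231,.973]
    m=(abs(X)<.053)&(abs(Y)<.08)&(P[:,2]>.09)&(P[:,2]<.16)
    A=np.c_[X[m],Y[m],np.ones(m.sum())];z=P[m,2];w=np.ones(m.sum(),bool)
    for _ in range(6): q,*_r=np.linalg.lstsq(A[w],z[w],rcond=None); w=abs(A@q-z)<.004
    print(cam,m.sum(),w.sum(),q)
    k=(P[:,2]>.197)&(P[:,2]<.212)&(g.max(1)<60)&(np.hypot(P[:,0]-.624,P[:,1]-.139)<.045)
    if k.sum()>5: print("knobtop",k.sum(),cv2.minAreaRect(P[k,:2].astype(np.float32)))
E
```

```text
time_s: 14.73
position: [0.6235, 0.1388, 0.1994]
tcp_rot: [[0.06, 0.998, -0.0], [0.998, -0.06, -0.0], [-0.0, -0.0, -1.0]]
force: [0.8, 0.7, 0.5]
opening: 0.707
grasp_force: 0.0
time_s: 15.4
position: [0.6259, 0.139, 0.3866]
tcp_rot: [[0.06, 0.998, 0.013], [0.998, -0.06, 0.001], [0.001, 0.013, -1.0]]
force: [0.3, -0.3, 1.2]
opening: 1.0
grasp_force: 0.0
time_s: 16.07
position: [0.5022, 0.2596, 0.3791]
tcp_rot: [[0.057, 0.998, -0.001], [0.998, -0.057, -0.001], [-0.001, -0.001, -1.0]]
force: [1.2, -0.5, 0.2]
opening: 1.0
grasp_force: 0.0
scene 3128 3084 [ 0.0007 -0.0001  0.1289]
knobtop 327 ((0.6258669495582581, 0.14011090993881226), (0.06402219086885452, 0.016710951924324036), 86.86002349853516)
side 1685 1677 [-0.0072  0.0063  0.1295]
knobtop 240 ((0.6232979893684387, 0.14091381430625916), (0.06227428466081619, 0.01376812718808651), 86.83263397216797)
```

View pics/scene2.png

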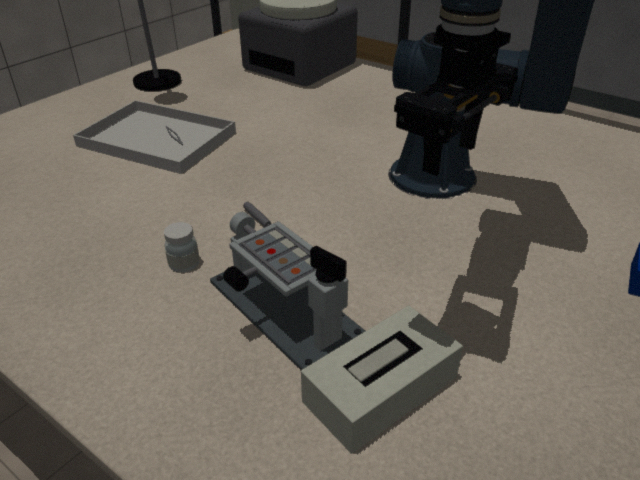

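The panel is level with its slides up at (280,257). The knob bar has turned 80° from the frame's x axis, about 1.39 rad. The jar at (180,250) and the box are where they were, and the arm is clear.

```bash
python3 -c "
from rig import bot;print(bot.hand_in())"
```

```text
the job is handed in; nothing more can be done
None
```

The panel is turned over and level with its slides up (within 0.01 rad by camera), the clamp knob is tight at about 1.39 rad, and the job is handed in; no verdict came back.

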